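# Bolt the specimen box into its cradle

### The arm

A 6-joint arm with a two-finger parallel gripper is mounted at the origin on a cart in front of the work surface, level with it; the furniture and walls round the work are solid. World frame = base frame: x ahead of the robot, y to its left, z up, the work surface at z = 0. Lengths are in m, angles in rad, forces in N, time in s.
With the tool pointing down it reaches from about 0.375 to 0.825 m from the base axis. Payload 5.5 kg.
Tool frame: the origin (TCP) lies on the centre line of the jaws, within the pads' length; the fingertips stand 19 mm ahead of it and the grasp point (between the pads) is the TCP; z points along the fingers, y is the line along which they close (so a half turn about z gives the same grasp; the last joint's range is limited). The gripper opens to 85 mm and grips with 20 to 120 N. Pads are 22 mm wide; open, the fingers measure 114 mm over their backs; the gripper's body (76 mm by 85 mm) begins 54 mm behind the grasp point. The pads swing forward as they close: fully open they stand 13 mm farther back than shut.
Start: joints at [1.186, 0.314, -0.047, 1.21, 0, 1.571], TCP at [0.225, 0.556, 0.25] pointing down, gripper open.
Joint ranges: [-2.67, 2.67], [-0.69, 1.73], [-1.03, 1.25], [-2.08, 2.16], [-1.42, 1.45], [-3.14, 3.14]. Speed limits (rad/s): [2.39, 2.39, 3.01, 3.14, 3.14, 3.14].

### API

Orientations are given as a unit quaternion [x, y, z, w].
In Python, from station import arm gives the robot as it stands.
- The arm moves only by the tool apply_moves, never from a script. Its argument "commands" is a list that holds one entry, the list of rows, each a list of 7 numbers: the turn, a rotation vector about the tool's x, y, z in units of 90 degrees (1.0 is 90 degrees), then the shift along the tool's x, y, z in units of 0.3 m (1.0 is 0.3 m), then the gripper command: -1 is shut, 1 is fully open, values between are in proportion. A call has 1 to 8 rows; each row is the pose to reach, as a shift and turn from the pose commanded when the call began, along the tool's axes at that moment; what a row does not reach only later rows make up. A row lasts 1/12 s, in which the tool goes at most 41.7 mm and 7.16 degrees, less where a joint would pass 70% of its speed; a pose out of reach is approached as far as the arm can. A call with a number of a shift or a turn outside -1 to 1 is refused whole. A call with a gripper value outside its range is refused whole. The fingers move at their own pace and stop on an object; "newtons" is the grip in N (left out, the last holds). Time passes only in rows, so rows that repeat a pose let the fingers close. It gives the time, the measured TCP pose, the force, the opening and the grip force at its end, in the units of the state.
- arm.state(): the state, without advancing time (a new reading comes with each control period).
- arm.read_camera(name): name is "side" or "top" or "wrist"; returns the picture (384x512x3 uint8, red, green, blue); there is no depth.
- arm.calibration(name): a dict with "fx", "fy", "cx", "cy" (pixels), "T" (4x4, takes a point from camera to world coordinates). Camera axes: x right, y down, z forward; pixel columns grow to the right and rows downward; lengths in m; the calibration is good to about 2 mm. A picture is of the moment at which its call begins: read the wrist's pose just before it. calibration takes no time and is no camera call; for the wrist camera it gives the pose at the moment of the call.
- arm.hand_in(): hands the job in; it is judged then, once.
The state is a dict: "time_s": time; "joints": joint angles; "joint_vel": joint speeds; "effort": joint torques, N m; "tcp_pos": TCP position; "tool_rot": TCP orientation; "wrist_force": force on the tool from outside, world axes, zero at the start; "wrist_torque": the same for the moment, N m; "opening": finger opening in m; "grip_force": force on a finger pad.
Only numpy, scipy, OpenCV 4.12 (cv2) and the standard library are available. Lean on these libraries where they do the work, as an engineer would, in place of code of your own. Each camera call takes 0.05 s, during which the arm holds its last target. There are 200 camera calls.

### The job

Lock the specimen box into its cradle: hold the spring safety catch pressed down with one fingertip and, keeping it down, push the bolt fully home over the box lid with the other fingertip. Then let go, so that the catch springs back up and locks the bolt. Do not lift or shift the box, and leave the jars and the adaptor beside it alone.

Things in the scene. Friction and masses are not known exactly. Their poses are not given: they have to be found in the camera images.
- cradle: Fixed aluminium plate 250 x 160 x 8 mm; origin on the worktop, plate x -136 to +114 mm. Cradle x points from the grey pedestal (robot's side, top 34 mm high) to the box: the way the bolt is pushed; y left, z up. Bolt along x at y = +27 mm, catch pad along x at y = -27 mm. The space over and behind (-x of) the bolt's thumb plate is free above 64 mm; front staple at x = -10 mm, 69 mm high.
- bolt (a joint): How far the steel bolt is slid towards the box, m: 0 to 0.002 drawn back (start), stop at 0.041 (home, tip about 30 mm over the lid). Needs about 3 N, no spring, stays where left. With the catch up it has only about 2 mm of play: a tooth of the catch stands in a notch under it, both drawn back and home.
- thumb_plate (a point): Middle of the top edge of the rear (cradle -x) face of the bolt's upright steel thumb plate, 95 mm above the worktop; moves with the bolt. The plate is 26 mm wide (y), 10 mm thick (x) and stands 31 mm above the bolt bar. Pushed on its rear face along cradle +x. Only the last 10 mm of the bar (top at 64 mm) lies behind it.
- catch (a joint): How far the spring catch is pressed down, m: 0 up, hard stop at 0.012. The bolt is free from about 0.006. The spring takes about 3 N at first, 6 N at the stop, and brings it back up; while the bolt is between its ends it rides over the catch's tooth and keeps it down.
- catch_pad (a point): Centre of the top of the catch's long flat polished steel pad with two lengthwise lines: 104 mm long (cradle x; slippery, so a fingertip can slide along it while pressing), 24 mm wide (y), 80 mm above the worktop when up, 68 mm fully pressed; moves with the catch. Pressed, it is 27 mm below the thumb plate's top, so two fingertips at one height can press the pad and push the plate.
- box_mid (a point): Centre (half-way up) of the loose specimen box, green with a clear lid, 95 x 130 x 40 mm, lying in the cradle; its lid top is 47 mm above the worktop and the bolt passes 4 mm over it. Not to be lifted or shifted.
- small_jar_mid (a point): Centre of the loose white screw-lid jar, 46 mm wide, 45 mm high, standing right of the box. To be left alone.
- tall_jar_mid (a point): Centre of the loose jar with black lid, 40 mm wide, 60 mm high, standing behind the box. To be left alone.
- adaptor_mid (a point): Centre of the small loose white adaptor, 34 x 72 x 17 mm, lying left of the cradle's front. To be left alone.

How it is judged:
On the way, in this order (a step that is already met when the one before it is completed fails the run):
1. a fingertip presses the catch down while the bolt is still drawn back (value of joint catch above 0.0045 m and contact force between the fingers and catch above 0.5 N and value of joint bolt below 0.005 m), for 0.1 s.
2. early in the slide one fingertip holds the catch down and the other pushes the bolt (value of joint bolt between 0.006 and 0.021 m and value of joint catch above 0.004 m and contact force between the fingers and catch above 0.3 N and contact force between the fingers and bolt above 0.2 N), for 0.04 s.
3. late in the slide one fingertip still holds the catch down and the other pushes the bolt (value of joint bolt between 0.022 and 0.037 m and value of joint catch above 0.004 m and contact force between the fingers and catch above 0.3 N and contact force between the fingers and bolt above 0.2 N), for 0.04 s.
At the end, for the whole second after the job is handed in: The bolt is home (at least 36.5 mm of its 41 mm), the catch has sprung back up (within 2 mm) behind it, the box is within 10 mm and the jars and adaptor within 15 mm of where they were (value of joint bolt above 0.0365 m and value of joint catch below 0.002 m and distance of box_mid from where it was at the start of the episode below 0.01 m and distance of each of small_jar_mid, tall_jar_mid, adaptor_mid from where it was at the start of the episode below 0.015 m); the robot touches nothing.
It fails at once if the box is lifted or shifted more than 10 mm (distance of box_mid from where it was at the start of the episode above 0.01 m).
It fails at once if a jar or the adaptor is lifted or moved more than 15 mm (distance of any of small_jar_mid, tall_jar_mid, adaptor_mid from where it was at the start of the episode above 0.015 m).
It also fails if it takes over 42 s, if anything falls off the work surface, if the arm or the gripper's body presses on something with over 40 N, if the wrist force passes 120 N, or if a joint passes its speed limit or range.

## Working session

There is one attempt and no reset: what is moved stays moved. The work goes in short steps, Python scripts to look and compute and a tool call to move; the robot and the scene stay as the last step left them, time stands still between calls to the robot, and variables do not carry over. Pictures are saved under pics/ and viewed, at most 10 in all, crops included, and the job is handed in when it is done.

Besides the shell and the picture viewer there is one more tool, called after "Request:" as a command line: name --argument value ..., lists and objects as JSON in quotes. apply_moves: Moves the arm, as the interface text tells. Shifts and turns lie within -1 to 1; 1 stands for 0.3 m of shift or 90 degrees of turn. Its arguments: {"type":"object","properties":{"commands":{"type":"array","items":{"type":"array","items":{"type":"array","items":{"type":"number","minimum":-1,"maximum":1}}}},"newtons":{"type":"number"}},"required":["commands"]}

```bash
mkdir -p pics; python3 - <<'E'
from station import arm
import cv2,numpy as np
for n in("side","top"):
    im=arm.read_camera(n); cv2.imwrite(f"pics/{n}0.png",im[:,:,::-1])
    c=arm.calibration(n); print(n,c["fx"],c["fy"],c["cx"],c["cy"]);print(np.round(c["T"],4))
s=arm.state();print(s)
E
```

```text
side 419.7846451461792 419.7846451461792 259.0526497546682 191.92996897240693
[[ 0.901  -0.2568  0.3496  0.3128]
 [-0.4337 -0.5518  0.7123 -0.4425]
 [ 0.01   -0.7935 -0.6085  0.5927]
 [ 0.      0.      0.      1.    ]]
top 439.20724482385214 439.20724482385214 253.54509179060253 190.3009776269479
[[-0.0246 -0.998   0.0579  0.5582]
 [-0.9994  0.026   0.0228  0.1663]
 [-0.0242 -0.0573 -0.9981  1.0826]
 [ 0.      0.      0.      1.    ]]
{'time_s': 0.1, 'joints': array([ 1.18600899e+00,  3.14179230e-01, -4.79383829e-02,  1.21022789e+00,
        1.23467736e-05,  1.57080096e+00]), 'joint_vel': array([-0.00029995, -0.00164956,  0.00260024,  0.00108048,  0.00086339,
       -0.00141178]), 'effort': array([ 8.93349284e-05, -5.40765882e+01,  3.40541446e+01,  1.11571408e-02,
       -3.58878981e-05,  1.25015023e-05]), 'tcp_pos': array([0.22503222, 0.5556804 , 0.24952428]), 'tool_rot': array([ 1.91211162e-01,  9.81548619e-01, -7.59117182e-04, -1.54166048e-04]), 'wrist_force': array([ 0.2224515 , -0.59800378, -0.21414985]), 'wrist_torque': array([0.00821454, 0.04201933, 0.04075484]), 'grip_force': 0.0, 'opening': 0.08527293890514313}
```

View pics/top0.png

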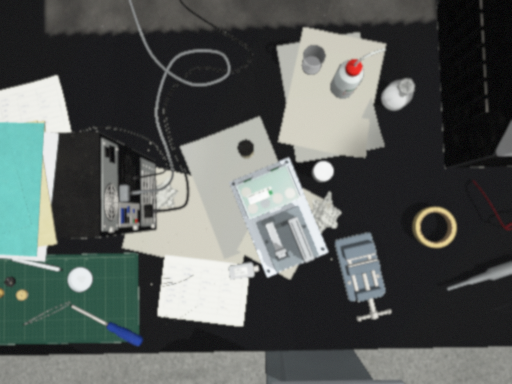

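View pics/side0.png

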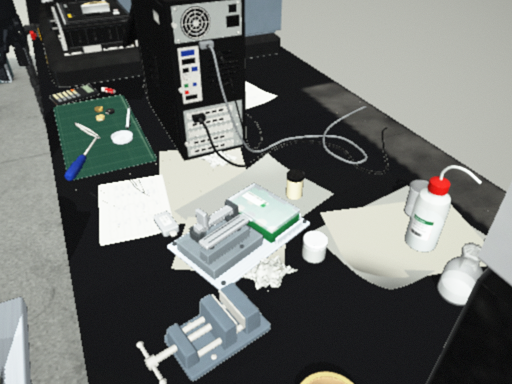

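The top view shows the cradle around (280,217), its +x pointing up and slightly left, with the box at (265,190) and the pedestal at (290,240). The tall jar is at (246,148), the small jar at (322,171) and the adaptor at (242,270). I'll zoom in on both views.

```bash
python3 - <<'E'
import cv2
a=cv2.imread("pics/top0.png")[150:285,220:340]
b=cv2.imread("pics/side0.png")[175:295,155:320]
cv2.imwrite("pics/tc.png",cv2.resize(a,None,fx=4.4,fy=4.4,interpolation=cv2.INTER_CUBIC))
cv2.imwrite("pics/sc.png",cv2.resize(b,None,fx=4.8,fy=4.8,interpolation=cv2.INTER_CUBIC))
E
```

```text
(no output)
```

View pics/tc.png

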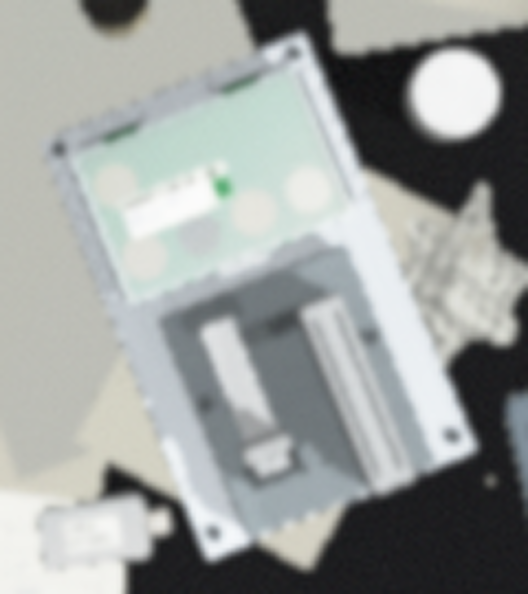

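View pics/sc.png

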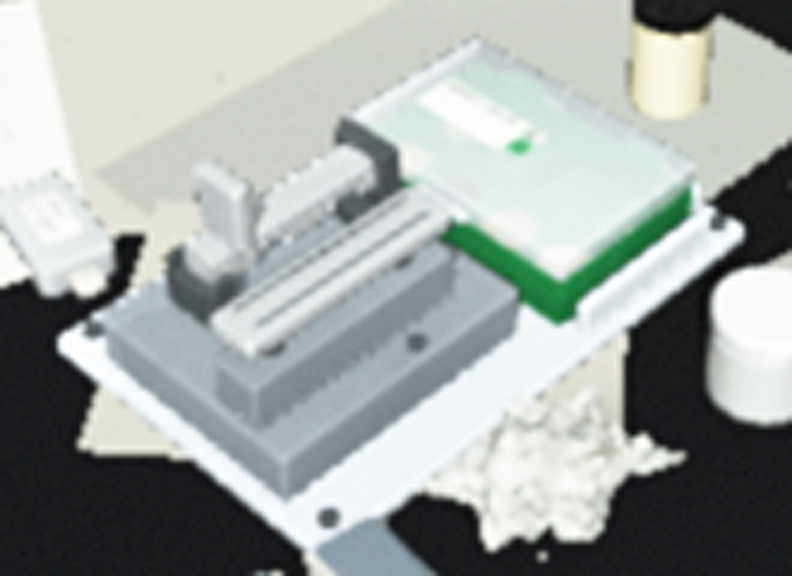

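The crops give the plate corners, top crop (50,148), (305,33), (478,452), (210,562). Pad corners are top crop (303,306), (340,293), (412,476), (377,492). The thumb plate is at top crop (270,455), and its top in the side crop spans (200,165)–(250,195).

```bash
cat > h.py <<'E'
from station import arm
import numpy as np
def ray(n,uv,z):
    c=arm.calibration(n);T=c["T"];d=T[:3,:3]@np.array([(uv[0]-c["cx"])/c["fx"],(uv[1]-c["cy"])/c["fy"],1])
    return T[:3,3]+d*(z-T[2,3])/d[2]
top=lambda x,y,z:ray("top",((x+.5)/4.4-.5+220,(y+.5)/4.4-.5+150),z)[:2]
side=lambda x,y,z:ray("side",((x+.5)/4.8-.5+155,(y+.5)/4.8-.5+175),z)[:2]
E
python3 - <<'E'
from h import *
P=np.array([top(*p,.008) for p in[(50,148),(305,33),(478,452),(210,562)]]);print(P.round(4))
C=np.array([[114,80],[114,-80],[-136,-80],[-136,80]])/1e3
A=C-C.mean(0);B=P-P.mean(0)
th=np.arctan2((A[:,0]*B[:,1]-A[:,1]*B[:,0]).sum(),(A*B).sum())
R=np.array([[np.cos(th),-np.sin(th)],[np.sin(th),np.cos(th)]]);o=P.mean(0)-R@C.mean(0)
print("th",np.degrees(th),"o",o.round(4),"res",(A@R.T-B).round(4).tolist())
loc=lambda p:((p-o)@R).round(4)
for p in[(303,306),(340,293),(412,476),(377,492)]:print("pad",loc(top(*p,.080)))
for p in[(250,458),(292,442),(297,465),(255,478)]:print("tp",loc(top(*p,.095)))
for p in[(60,343),(745,235)]:print("side plate",loc(side(*p,.008)))
for p in[(213,322),(250,352),(460,213),(408,187)]:print("side pad",loc(side(*p,.08)))
for p in[(197,167),(243,196),(208,160),(255,188)]:print("side tp",loc(side(*p,.095)))
E
```

```text
[[0.6393 0.2458]
 [0.7    0.1018]
 [0.4654 0.0136]
 [0.4086 0.1626]]
th 20.694427179965377 o [0.5636 0.1348] res [[0.0026, 0.0042], [-0.0014, -0.0015], [-0.0007, -0.0016], [-0.0005, -0.001]]
pad [-0.0224 -0.0167]
pad [-0.0233 -0.0369]
pad [-0.124  -0.0353]
pad [-0.1248 -0.0156]
tp [-0.083   0.0382]
tp [-0.0835  0.0154]
tp [-0.0952  0.0174]
tp [-0.0933  0.0396]
side plate [-0.1339  0.0788]
side plate [ 0.113  -0.0805]
side pad [-0.1265 -0.0174]
side pad [-0.1272 -0.0385]
side pad [-0.0217 -0.0394]
side pad [-0.0249 -0.014 ]
side tp [-0.0853  0.0396]
side tp [-0.0841  0.014 ]
side tp [-0.0796  0.0399]
side tp [-0.0779  0.0143]
```

Request:
apply_moves --commands '[[[0,0,-0.474,-0.64,-0.57,0,-0.06],[0,0,-0.474,-0.64,-0.57,0,-0.06],[0,0,-0.474,-0.64,-0.57,0,-0.06],[0,0,-0.474,-0.64,-0.57,0,-0.06],[0,0,-0.474,-0.64,-0.57,0,-0.06],[0,0,-0.474,-0.64,-0.57,0,-0.06],[0,0,-0.474,-0.64,-0.57,0,-0.06],[0,0,-0.474,-0.64,-0.57,0,-0.06]]]' --newtons 40

```text
time_s: 0.77
tcp_pos: [0.3399, 0.3221, 0.2501]
tool_rot: [-0.177, 0.984, -0.001, -0.0]
wrist_force: [-0.9, -0.1, -0.4]
opening: 0.0401
grip_force: 0.0
```

```bash
cat >> h.py <<'E'
from scipy.spatial.transform import Rotation as Ro
th=np.radians(20.7);R=np.array([[np.cos(th),-np.sin(th)],[np.sin(th),np.cos(th)]]);o=np.array([.5636,.1348])
def rep(goal=None):
    s=arm.state();M=Ro.from_quat(s["tool_rot"]).as_matrix();p=s["tcp_pos"]
    print("t",s["time_s"],"cradle",((p[:2]-o)@R).round(4),"z",p[2].round(4),"open",s["opening"].round(4),"F",s["wrist_force"].round(1),"F_cr",(s["wrist_force"][:2]@R).round(1),"T",s["wrist_torque"].round(2))
    print("toolx cradle ang",(np.degrees(np.arctan2(M[1,0],M[0,0]))-20.7)%360, "z",M[:,2].round(3),"q",s["joints"].round(2))
    if goal is not None:
        w=np.r_[o+R@np.array(goal[:2]),goal[2]];print("shift units",((M.T@(w-p))/.3).round(4))
E
python3 -c "
from h import *
rep((-.120,0,.18))"
```

```text
Traceback (most recent call last):
  File "h.py", line 12, in rep
    print("t",s["time_s"],"cradle",((p[:2]-o)@R).round(4),"z",p[2].round(4),"open",s["opening"].round(4),"F",s["wrist_force"].round(1),"F_cr",(s["wrist_force"][:2]@R).round(1),"T",s["wrist_torque"].round(2))
                                                                                   ^^^^^^^^^^^^^^^^^^
AttributeError: 'float' object has no attribute 'round'
```

```bash
sed -i 's/s\["opening"\].round(4)/round(s["opening"],4)/' h.py
python3 -c "
from h import *
rep((-.120,0,.18))"
```

```text
t 0.7667 cradle [-0.143   0.2543] z 0.2501 open 0.0401 F [-0.9 -0.1 -0.4] F_cr [-0.9  0.2] T [ 0.03 -0.02  0.01]
toolx cradle ang 179.729276893311 z [ 0.    -0.002 -1.   ] q [ 0.76  0.07 -0.35  1.16 -0.    0.4 ]
shift units [-0.081  -0.8469  0.2352]
```

Request:
apply_moves --commands '[[[0,0,0,-0.08,-0.847,0,-0.06],[0,0,0,-0.08,-0.847,0,-0.06],[0,0,0,-0.08,-0.847,0.1,-0.06],[0,0,0,-0.08,-0.847,0.2,-0.06],[0,0,0,-0.08,-0.847,0.235,-0.06],[0,0,0,-0.08,-0.847,0.235,-0.06],[0,0,0,-0.08,-0.847,0.235,-0.06],[0,0,0,-0.08,-0.847,0.235,-0.06]]]'

```text
time_s: 1.43
tcp_pos: [0.4507, 0.0935, 0.1773]
tool_rot: [-0.177, 0.984, -0.0, -0.002]
wrist_force: [-0.5, -0.1, 0.4]
opening: 0.0401
grip_force: 0.0
```

```bash
python3 -c "
from h import *
import cv2
rep((-.120,0,.11))
a=arm.read_camera('wrist')[:,:,::-1];b=arm.read_camera('side')[140:300,130:340,::-1]
cv2.imwrite('pics/s1.png',np.vstack([cv2.resize(b,(512,390),interpolation=cv2.INTER_CUBIC)]));cv2.imwrite('pics/w1.png',a)
c=np.hstack([cv2.resize(a,(400,300)),cv2.resize(b,(394,300),interpolation=cv2.INTER_CUBIC)]);cv2.imwrite('pics/c1.png',c)"
```

```text
t 1.4333 cradle [-0.1202  0.0013] z 0.1773 open 0.0401 F [-0.5 -0.1  0.4] F_cr [-0.5  0.1] T [ 0.01  0.01 -0.02]
toolx cradle ang 179.63755975060937 z [-0.003 -0.002 -1.   ] q [ 0.21  0.1  -0.48  0.99 -0.   -0.15]
shift units [-0.0016 -0.0042  0.2244]
```

View pics/c1.png

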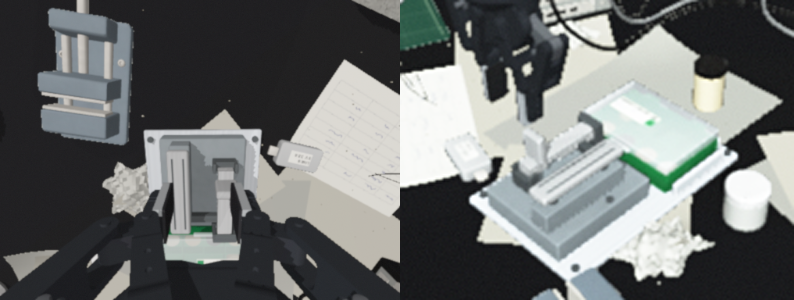

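The wrist view (left) shows the pad at about (180,190) and the thumb plate at (228,185), with fingertips at (160,195) and (242,195). The side view shows the gripper above the bolt's rear. I'll check where the fingertips project, to confirm alignment.

```bash
python3 -c "
from h import *
import cv2
c=arm.calibration('wrist');s=arm.state();M=Ro.from_quat(s['tool_rot']).as_matrix()
a=cv2.imread('pics/w1.png')
def pr(w):
    q=np.linalg.inv(c['T'])@np.r_[w,1];return (c['fx']*q[0]/q[2]+c['cx'],c['fy']*q[1]/q[2]+c['cy'])
for x in(-.011,.011):
  for y in(-.0345,-.02,.02,.0345):
    u=pr(s['tcp_pos']+M@np.array([x,y,.019]));print(x,y,np.round(u));cv2.circle(a,tuple(int(round(v)) for v in u),2,(0,0,255),-1)
for x,y,z in[(-.125,-.039,.08),(-.125,-.015,.08),(-.09,.014,.095),(-.09,.04,.095)]:
    u=pr(np.r_[o+R@np.array([x,y]),z]);cv2.circle(a,tuple(int(round(v)) for v in u),2,(0,255,0),-1)
cv2.imwrite('pics/w2.png',cv2.resize(a[150:350,150:370],None,fx=3,fy=3,interpolation=cv2.INTER_CUBIC))"
```

```text
-0.011 -0.0345 [197. 263.]
-0.011 -0.02 [223. 263.]
-0.011 0.02 [292. 263.]
-0.011 0.0345 [317. 263.]
0.011 -0.0345 [195. 228.]
0.011 -0.02 [221. 228.]
0.011 0.02 [294. 228.]
0.011 0.0345 [320. 228.]
```

View pics/w2.png

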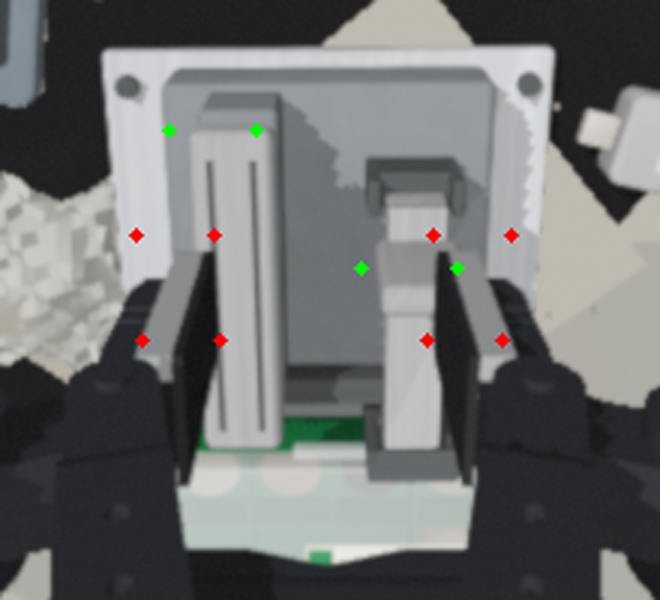

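```bash
python3 -c "
from h import *
rep((-.118,.002,.112))"
```

```text
t 1.5333 cradle [-0.1193  0.0039] z 0.1793 open 0.0403 F [ 0.5  0.3 -0.1] F_cr [0.6 0.1] T [-0.01  0.04  0.01]
toolx cradle ang 179.80756263771076 z [-0.002  0.    -1.   ] q [ 0.21  0.1  -0.48  0.99  0.   -0.15]
shift units [-0.0048 -0.0064  0.2242]
```

Request:
apply_moves --commands '[[[0,0,0,-0.004,-0.007,0.12,-0.06],[0,0,0,-0.004,-0.007,0.224,-0.06],[0,0,0,-0.004,-0.007,0.224,-0.06],[0,0,0,-0.004,-0.007,0.224,-0.06]]]'

```text
time_s: 1.87
tcp_pos: [0.4512, 0.0957, 0.1123]
tool_rot: [-0.18, 0.984, 0.0, -0.002]
wrist_force: [0.4, 0.0, 0.0]
opening: 0.0401
grip_force: 0.0
```

```bash
python3 -c "
from h import *
rep((-.118,.002,.093))"
```

```text
t 1.8667 cradle [-0.119   0.0031] z 0.1123 open 0.0401 F [0.4 0.  0. ] F_cr [ 0.4 -0.1] T [-0.   -0.01  0.  ]
toolx cradle ang 180.0143068747118 z [-0.003 -0.    -1.   ] q [ 0.21  0.17 -0.57  0.83  0.   -0.15]
shift units [-0.0034 -0.0038  0.0643]
```

Next I descend in small steps and watch the force.

Request:
apply_moves --commands '[[[0,0,0,0,0,0.02,-0.06],[0,0,0,0,0,0.04,-0.06],[0,0,0,0,0,0.05,-0.06],[0,0,0,0,0,0.05,-0.06],[0,0,0,0,0,0.05,-0.06]]]'

```text
time_s: 2.28
tcp_pos: [0.453, 0.0947, 0.098]
tool_rot: [-0.179, 0.984, 0.0, 0.0]
wrist_force: [-0.2, -0.5, 0.4]
opening: 0.0405
grip_force: 0.0
```

```bash
python3 -c "
from h import *
rep()"
```

```text
t 2.2833 cradle [-0.1176  0.0016] z 0.098 open 0.0405 F [-0.2 -0.5  0.4] F_cr [-0.4 -0.4] T [-0.03  0.01  0.02]
toolx cradle ang 179.91502109875188 z [ 0.001  0.    -1.   ] q [ 0.21  0.18 -0.59  0.8   0.   -0.15]
```

Request:
apply_moves --commands '[[[0,0,0,0,0,0.01,-0.06],[0,0,0,0,0,0.02,-0.06],[0,0,0,0,0,0.02,-0.06]]]'

```text
time_s: 2.53
tcp_pos: [0.4533, 0.0947, 0.0917]
tool_rot: [-0.179, 0.984, 0.0, 0.001]
wrist_force: [0.8, 0.7, 5.7]
opening: 0.04
grip_force: 2.2
```

```bash
python3 -c "
from h import *
rep()"
```

```text
t 2.5333 cradle [-0.1173  0.0015] z 0.0917 open 0.04 F [0.8 0.7 5.7] F_cr [1.  0.4] T [-0.02 -0.02 -0.  ]
toolx cradle ang 179.90742488292332 z [ 0.001  0.    -1.   ] q [ 0.21  0.19 -0.6   0.78  0.   -0.15]
```

Request:
apply_moves --commands '[[[0,0,0,0,0,0.01,-0.06],[0,0,0,0,0,0.013,-0.06],[0,0,0,0,0,0.013,-0.06]]]'

```text
time_s: 2.78
tcp_pos: [0.4534, 0.0947, 0.088]
tool_rot: [-0.179, 0.984, -0.0, 0.001]
wrist_force: [-0.1, 0.3, 4.9]
opening: 0.0404
grip_force: 2.7
```

```bash
python3 -c "
from h import *
import cv2
rep()
b=arm.read_camera('side')[160:290,150:320,::-1]
cv2.imwrite('pics/s3.png',cv2.resize(b,None,fx=4.5,fy=4.5,interpolation=cv2.INTER_CUBIC))"
```

```text
t 2.7833 cradle [-0.1172  0.0015] z 0.088 open 0.0404 F [-0.1  0.3  4.9] F_cr [-0.   0.3] T [-0.   -0.09 -0.01]
toolx cradle ang 179.9106996770231 z [ 0.001  0.    -1.   ] q [ 0.21  0.19 -0.6   0.77 -0.   -0.15]
```

View pics/s3.png

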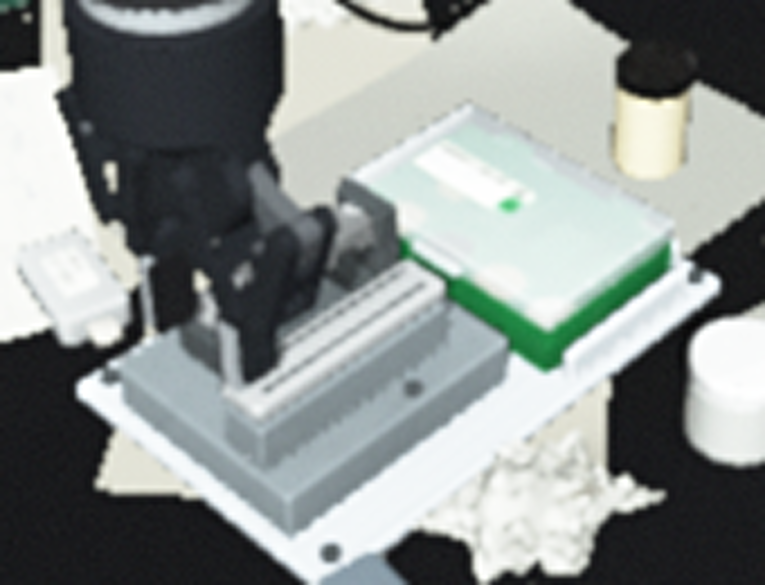

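The picture shows the finger on the rear end of the pad at about (240,370) with the catch pressed well down, and the other finger behind the thumb plate at about (195,330). Next I press slightly further and slide.

Request:
apply_moves --commands '[[[0,0,0,0,0,0.004,-0.06],[0,0,0,-0.015,0,0.005,-0.06],[0,0,0,-0.03,0,0.005,-0.06],[0,0,0,-0.04,0,0.005,-0.06],[0,0,0,-0.05,0,0.005,-0.06],[0,0,0,-0.06,0,0.005,-0.06],[0,0,0,-0.07,0,0.005,-0.06]]]'

```text
time_s: 3.42
tcp_pos: [0.4718, 0.1016, 0.0862]
tool_rot: [-0.179, 0.984, -0.0, -0.001]
wrist_force: [-5.0, -2.2, 8.7]
opening: 0.0403
grip_force: 4.4
```

```bash
python3 -c "
from h import *
rep()"
```

```text
t 3.4167 cradle [-0.0976  0.0014] z 0.0862 open 0.0403 F [-5.  -2.2  8.7] F_cr [-5.5 -0.3] T [-0.44  1.    0.02]
toolx cradle ang 179.89741435157543 z [-0.001 -0.001 -1.   ] q [ 0.21  0.23 -0.56  0.78 -0.   -0.15]
```

Request:
apply_moves --commands '[[[0,0,0,-0.01,0,0,-0.06],[0,0,0,-0.02,0,0,-0.06],[0,0,0,-0.03,0,0,-0.06],[0,0,0,-0.04,0,0,-0.06],[0,0,0,-0.05,0,0,-0.06],[0,0,0,-0.06,0,0,-0.06],[0,0,0,-0.07,0,0,-0.06],[0,0,0,-0.08,0,0,-0.06]]]'

```text
time_s: 4.08
tcp_pos: [0.4933, 0.1098, 0.0861]
tool_rot: [-0.179, 0.984, -0.0, -0.002]
wrist_force: [-6.1, -2.0, 9.0]
opening: 0.0402
grip_force: 4.5
```

```bash
python3 -c "
from h import *
rep()"
```

```text
t 4.0833 cradle [-0.0746  0.0015] z 0.0861 open 0.0402 F [-6.1 -2.   9. ] F_cr [-6.4  0.3] T [-0.42  1.04 -0.  ]
toolx cradle ang 179.89943221701336 z [-0.003 -0.001 -1.   ] q [ 0.22  0.27 -0.51  0.8  -0.   -0.14]
```

Request:
apply_moves --commands '[[[0,0,0,-0.01,0,0,-0.06],[0,0,0,-0.02,0,0,-0.06],[0,0,0,-0.03,0,0,-0.06]]]'

```text
time_s: 4.33
tcp_pos: [0.5017, 0.113, 0.0861]
tool_rot: [-0.179, 0.984, -0.0, -0.002]
wrist_force: [-5.3, -2.3, 8.0]
opening: 0.0398
grip_force: 4.5
```

Request:
apply_moves --commands '[[[0,0,0,-0.007,0,0,-0.06],[0,0,0,-0.014,0,0,-0.06]]]'

```text
time_s: 4.5
tcp_pos: [0.5057, 0.1145, 0.0861]
tool_rot: [-0.179, 0.984, -0.0, -0.002]
wrist_force: [-4.9, -2.3, 7.7]
opening: 0.0401
grip_force: 4.5
```

```bash
python3 -c "
from h import *
rep()"
```

```text
t 4.5 cradle [-0.0613  0.0015] z 0.0861 open 0.0401 F [-4.9 -2.3  7.7] F_cr [-5.4 -0.5] T [-0.47  1.02  0.01]
toolx cradle ang 179.90247798078357 z [-0.003 -0.001 -1.   ] q [ 0.22  0.29 -0.48  0.8  -0.   -0.14]
```

No stop yet, so I keep pushing until the force rises.

Request:
apply_moves --commands '[[[0,0,0,-0.007,0,0,-0.06],[0,0,0,-0.01,0,0,-0.06]]]'

```text
time_s: 4.67
tcp_pos: [0.5087, 0.1156, 0.0861]
tool_rot: [-0.179, 0.984, -0.0, -0.001]
wrist_force: [-4.4, -2.0, 7.6]
opening: 0.0402
grip_force: 4.3
```

Request:
apply_moves --commands '[[[0,0,0,-0.005,0,0,-0.06],[0,0,0,-0.01,0,0,-0.06]]]'

```text
time_s: 4.83
tcp_pos: [0.5094, 0.116, 0.0859]
tool_rot: [-0.179, 0.984, -0.001, -0.003]
wrist_force: [-13.1, -6.3, 15.1]
opening: 0.0402
grip_force: 9.3
```

```bash
python3 -c "
from h import *
import cv2
rep()
b=arm.read_camera('side')[160:290,150:320,::-1]
cv2.imwrite('pics/s4.png',cv2.resize(b,None,fx=4.5,fy=4.5,interpolation=cv2.INTER_CUBIC))"
```

```text
t 4.8333 cradle [-0.0574  0.0015] z 0.0859 open 0.0402 F [-13.1  -6.3  15.1] F_cr [-14.5  -1.3] T [-0.96  2.64  0.25]
toolx cradle ang 179.922906060903 z [-0.006 -0.003 -1.   ] q [ 0.22  0.3  -0.46  0.81 -0.   -0.14]
```

The force rise shows the bolt is at its stop. I'll relieve the push, then lift straight up.

Request:
apply_moves --commands '[[[0,0,0,0.01,0,0,-0.06],[0,0,0,0.012,0,0,-0.06],[0,0,0,0.012,0,-0.04,-0.06],[0,0,0,0.012,0,-0.1,-0.06],[0,0,0,0.012,0,-0.2,-0.06],[0,0,0,0.012,0,-0.3,-0.06],[0,0,0,0.012,0,-0.4,-0.06],[0,0,0,0.012,0,-0.4,-0.06]]]'

```text
time_s: 5.55
tcp_pos: [0.5124, 0.1166, 0.2117]
tool_rot: [-0.179, 0.984, 0.0, 0.004]
wrist_force: [0.4, 0.3, 0.8]
opening: 0.0405
grip_force: 0.0
```

```bash
python3 -c "
from h import *
import cv2
rep()
b=arm.read_camera('side')[160:290,150:320,::-1]
cv2.imwrite('pics/s5.png',cv2.resize(b,None,fx=4.5,fy=4.5,interpolation=cv2.INTER_CUBIC))"
```

```text
t 5.55 cradle [-0.0543  0.001 ] z 0.2117 open 0.0405 F [0.4 0.3 0.8] F_cr [0.4 0.1] T [ 0.04 -0.08 -0.01]
toolx cradle ang 179.90646403936293 z [ 0.008  0.002 -1.   ] q [ 0.22  0.19 -0.3   1.08 -0.   -0.14]
```

View pics/s5.png

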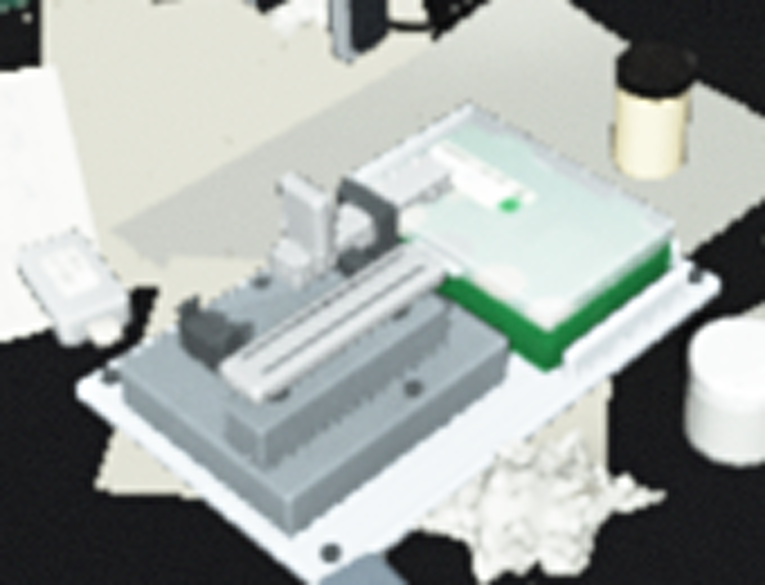

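The bolt tip now lies over the lid at about (440,180). The pad's rear corner at (225,365) is back at its start height, so the catch is up, and the box and jars haven't moved.

```bash
python3 -c "
from station import arm
print(arm.hand_in())"
```

```text
the job is handed in; nothing more can be done
None
```

I pushed the bolt to its stop over the lid while holding the catch down, then let go; the last picture shows the catch back up and the box and jars in place, and the job is handed in (no verdict was returned).

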